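# Tap the draught wedge home in the sliding vent

## Robot

A 6-joint arm with a two-finger parallel gripper is mounted at the origin on the work surface. World frame = base frame: x ahead of the robot, y to its left, z up, the work surface at z = 0. Lengths are in mm, angles in rad, forces in N, time in s.
With the tool pointing down it reaches from about 325 to 875 mm from the base axis. Payload 4.4 kg.
Tool frame: the origin (TCP) lies between the finger pads; the fingertips stand 25 mm ahead of it and the grasp point (between the pads) lies 6 mm ahead of it; z points along the fingers, y is the line along which they close (so a half turn about z gives the same grasp; the last joint's range is limited). The gripper opens to 85 mm and grips with 20 to 120 N. Pads are 22 mm wide; open, the fingers measure 114 mm over their backs; the gripper's body (76 mm by 85 mm) begins 54 mm behind the grasp point. The pads swing forward as they close: fully open they stand 13 mm farther back than shut.
Start: joints at [1.012, 0.207, 1.542, -0, 1.393, -0.15], TCP at [228.049, 527.846, 256.282] pointing down, gripper open.
Joint ranges: [-2.73, 2.73], [-0.86, 2.22], [0.23, 2.46], [-1.11, 4.25], [0.08, 2.63], [-2.82, 2.82]. Speed limits (rad/s): [2.79, 2.79, 3.14, 3.14, 3.14, 3.14].

## Interface

Orientations are given as a unit quaternion [x, y, z, w].
In Python, from cell import manip, viewer gives the robot as it stands.
- The arm moves only by the shell command python3 -m jog 'ROWS' [FORCE]. ROWS is JSON, a list of rows, each an object of numbers: "hand": the finger opening in mm, from 0 to 85.4; "tx", "ty", "tz": the shift along the tool's x, y, z in units of 60 mm (1.0 is 60 mm); "twist": the turn about the tool's z in units of 10 degrees (1.0 is 10 degrees). A call has 1 to 12 rows; each row is the pose to reach, as a shift and turn from the pose commanded when the call began, along the tool's axes at that moment; what a row does not reach only later rows make up. A row lasts 1/8 s, in which the tool goes at most 62.5 mm and 10.7 degrees, less where a joint would pass 70% of its speed; a pose out of reach is approached as far as the arm can. A call with a gripper value outside its range is refused whole. The fingers move at their own pace and stop on an object; FORCE is the grip in N (left out, the last holds). Time passes only in rows, so rows that repeat a pose let the fingers close. It gives the time, the measured TCP pose, the force, the opening and the grip force at its end, in the units of the state.
- manip.state(): the state, without advancing time (a new reading comes with each control period).
- viewer.camera(name): name is "scene" or "side" or "wrist"; returns a dict with "color" (480x640x3 uint8, red, green, blue), "camera_matrix" (3x3 intrinsics, pixels), "D" ([k1, k2, p1, p2, k3] as OpenCV has them; the pictures are not rectified), "R" (3x3) and "t" (3): a world point X has camera coordinates R X + t. Camera axes: x right, y down, z forward; pixel columns grow to the right and rows downward; lengths in mm; the calibration is good to about 2 mm. A picture is of the moment at which its call begins. There is no depth.
- manip.finish_job(): hands the job in; it is judged then, once.
The state is a dict: "clock": time; "q": joint angles; "joint_velocities": joint speeds; "joint_efforts": joint torques, N m; "ee_pos": TCP position; "orientation": TCP orientation; "wrist_force": force on the tool from outside, world axes, zero at the start; "ft_torque": the same for the moment, N m; "grip_width": finger opening in mm; "gripper_force": force on a finger pad.
Only numpy, scipy, OpenCV 4.12 (cv2) and the standard library are available. Lean on these libraries where they do the work, as an engineer would, in place of code of your own. Each camera call takes 0.05 s, during which the arm holds its last target. There are 200 camera calls.

## Task

The low fogged-glass sliding vent is not quite shut. Take the wooden wedge out of the green caddy, stand it thin end down in the slot between the blue edge of the panel and the yellow keeper and let go of it there. Then, with the fingers closed, tap it down gently from above until it stops going in and the panel is held fully shut; do not force the wedge once it has stopped (25 N is plenty), do not push the panel itself, and leave the other things on the sill alone.

Things in the scene. Friction and masses are not known exactly. Their poses are not given: they have to be found in the camera images.
- wedge: Beech wedge with an orange flat top, 115 mm long, 30 mm wide along its own x (two flat parallel faces: grip these) and tapering evenly along its own y from 24.4 mm at the top to 6 mm at the thin end. Origin: centre of the thin end; z runs up to the top. Alike when turned half round about z. 45 g. It starts standing thin end down in the caddy's pocket.
- caddy: Green plastic block fixed to the sill, 70 x 60 x 50 mm (x, y, z), origin at the centre of its underside. A 34 x 14 mm pocket (x, y), 42 mm deep, in its top holds the wedge; 73 mm of the wedge stands out above it.
- frame: White PVC frame of the low sliding vent, fixed to the sill. Origin on the sill under the wedge slot; z up; y along the track. From y = -335 to +56 mm, 60 mm wide at the foot, 130 mm high at the end posts. The slot lies between the panel's blue edge (-y side) and the yellow keeper (+y side), both sloping like the wedge's sides, and between white cheeks 36 mm apart along x, 120 mm high.
- mouth (a point): A point in the slot's mouth, level with the cheeks' tops, at the frame's x = 0, y = +1 mm, z = 120 mm. The open mouth is 12 to 18 mm wide along y, with flared lips up to 127 mm; this point is at least 5 mm from either side. Lowered here with its x along the frame's x, the wedge comes to rest on both sides with its thin end 44 to 79 mm above the sill.
- stop_mean (a point): On the slot's centre line, 35 mm above the sill (frame 0, 0, 35 mm): where the thin end stops on average. The yellow keeper is packed out by a different amount from vent to vent (+-2 mm), so the true stopping height differs by +-12 mm and cannot be told from these poses: feel for it. The slot floor, at 12 mm, is not reached.
- sash: Sliding panel: fogged glass in white rails, 300 mm long, 120 mm high, with the blue sloping edge at the slot. Slides along the frame's y; its origin meets the frame's origin when fully shut, and is 3.5 to 5 mm towards +y at the start. The wedge shuts it 0.16 mm per mm driven, against 3 N friction and a 600 N/m spring, up to a rigid stop.
- edge (a point): Top of the panel's blue edge, 120 mm above the sill, 9.8 mm towards -y from the panel's origin. Driving the wedge down takes about 3 to 11 N; when the panel meets its stop the wedge goes no further and the force climbs steeply. The wedge stays jammed when let go. More than 60 N between wedge and panel cracks the panel.
- mug: Navy ceramic mug, 80 mm across, 92 mm high; origin at the centre of its underside. Leave alone.
- pot: Aluminium espresso pot base, 92 mm across, 94 mm high; origin at the centre of its underside. Leave alone.
- gripper_pad: Round red silicone jar gripper, 110 mm across, 10 mm thick, lying flat; origin at the centre of its underside. Leave alone.
- herb_keeper: Clear plastic herb keeper with a green snap lid, 96 x 136 x 99 mm (x, y, z); origin at the centre of its underside. Leave alone.
Things that resemble listed ones, but are neither listed nor needed, are in the scene too. What is shaped like the wedge but pink or turquoise is not meant.

How it is judged:
By the outcome, as a careful person would: the job done as asked, in the order asked, and still so for the second after the job is handed in, with the robot touching nothing.
It also fails if it takes over 54 s, if anything falls off the work surface, if the arm or the gripper's body presses on something with over 40 N, if the wrist force passes 120 N, or if a joint passes its speed limit or range.

## Working session

There is one attempt and no reset: what is moved stays moved. The work goes in short steps, Python scripts to look and compute and a shell command to move; the robot and the scene stay as the last step left them, time stands still between calls to the robot, and variables do not carry over. Pictures are saved under pics/ and viewed, at most 10 in all, crops included, and the job is handed in when it is done.

```bash
ls; mkdir -p pics
python3 - <<'E'
from cell import manip, viewer
import cv2, pickle
s=manip.state(); print(s)
d={}
for n in ("scene","side","wrist"):
    c=viewer.camera(n); d[n]=c
    cv2.imwrite(f"pics/{n}0.png",c["color"][:,:,::-1])
    print(n,(-c["R"].T@c["t"]).round(), c["D"])
pickle.dump(d,open("cams0.pkl","wb"))
E
```

```text
pics
{'clock': 0.0, 'q': array([ 1.01248416e+00,  2.07407107e-01,  1.54298450e+00, -4.31090998e-06,
        1.39348818e+00, -1.50534588e-01]), 'joint_velocities': array([ 0.00018128,  0.00022472,  0.00096852,  0.00278469, -0.00052027,
       -0.0023184 ]), 'joint_efforts': array([ 3.29577033e-04, -3.83030641e+01, -2.91593957e+01, -1.18002927e-04,
        1.04483811e-02, -2.09762055e-05]), 'ee_pos': array([227.67754564, 527.23118917, 255.11852499]), 'orientation': array([ 2.02478585e-01,  9.79286023e-01, -1.07322862e-03, -3.94885812e-04]), 'wrist_force': array([ 0.4630283 , -0.5343396 , -0.63225954]), 'ft_torque': array([0.00170844, 0.00167116, 0.02736122]), 'gripper_force': 0.0, 'grip_width': 85.32504690165234}
scene [1100.  -13. 1054.] [-0.04796164  0.          0.          0.          0.        ]
side [ 371. -482.  856.] [-0.06579373  0.          0.          0.          0.        ]
wrist [163. 555. 374.] [-0.04697152  0.          0.          0.          0.        ]
```

View pics/scene0.png

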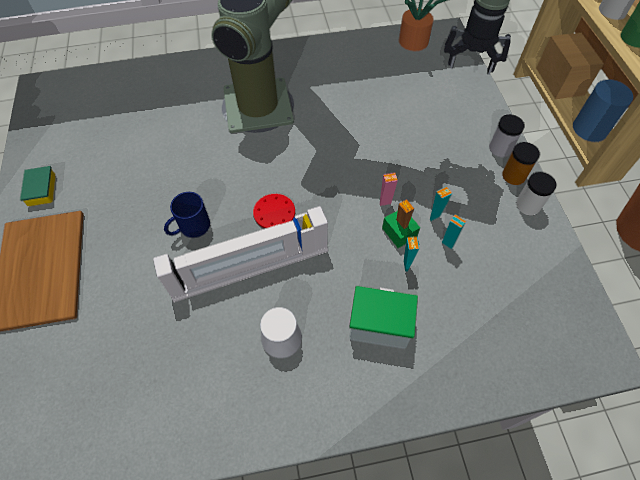

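View pics/side0.png

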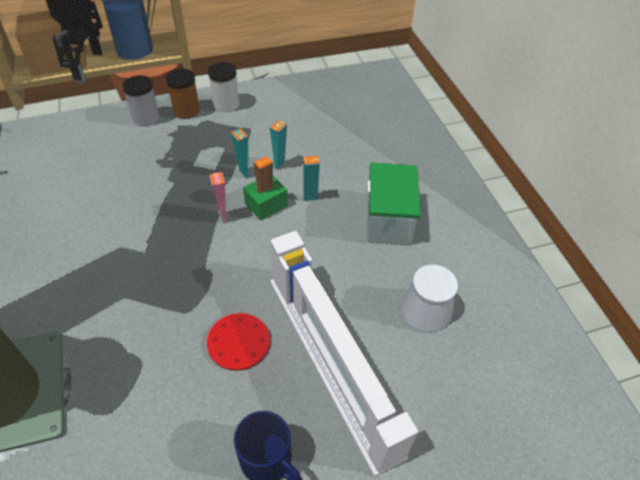

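The scene view shows the brown wedge with its orange top at about (405,207) in the green caddy (402,230). Pink (390,185) and turquoise (441,203), (454,230), (411,250) decoys stand around it. The slot (yellow keeper (307,222), blue edge (298,232)) is near the frame's right end. In the side view, the wedge top is at (263,163) and the slot at (295,260). I'll zoom in next.

```bash
cat > h.py <<'E'
import numpy as np, cv2
def rays(c,px):
    p=cv2.undistortPoints(np.array(px,float).reshape(-1,1,2),np.array(c["camera_matrix"]),np.array(c["D"])).reshape(-1,2)
    R=np.array(c["R"]); t=np.array(c["t"])
    return -R.T@t,(np.c_[p,np.ones(len(p))]@R)
def onz(c,px,z):
    o,d=rays(c,px); return o+d*((z-o[2])/d[:,2])[:,None]
def tri(cs,pxs):
    A=np.zeros((3,3));b=np.zeros(3);L=[]
    for c,p in zip(cs,pxs):
        o,d=rays(c,[p]); d=d[0]/np.linalg.norm(d[0]); M=np.eye(3)-np.outer(d,d); A+=M;b+=M@o; L.append((M,o))
    x=np.linalg.solve(A,b); return x,[np.linalg.norm(M@(x-o)) for M,o in L]
def proj(c,X):
    return cv2.projectPoints(np.array(X,float).reshape(-1,3),cv2.Rodrigues(np.array(c["R"]))[0],np.array(c["t"],float),np.array(c["camera_matrix"]),np.array(c["D"]))[0].reshape(-1,2)
E
python3 - <<'E'
import pickle,cv2,numpy as np
d=pickle.load(open("cams0.pkl","rb"))
a=d["scene"]["color"][160:280,280:480]; b=d["side"]["color"][110:310,200:340]
a=cv2.resize(a,None,fx=4,fy=4,interpolation=cv2.INTER_CUBIC)
b=cv2.resize(b,None,fx=3,fy=3,interpolation=cv2.INTER_CUBIC)
cv2.imwrite("pics/a.png",a[:,:,::-1]);cv2.imwrite("pics/b.png",b[:,:,::-1])
for n,(y0,y1,x0,x1) in dict(scene=(160,280,280,480),side=(110,310,200,340)).items():
    c=d[n];h=cv2.cvtColor(c["color"],cv2.COLOR_RGB2HSV)
    for k,lo,hi in (("orange",(5,150,150),(16,255,255)),("yellow",(22,130,90),(32,255,255)),("blue",(108,150,60),(125,255,255)),("green",(60,150,50),(80,255,255))):
        m=cv2.inRange(h,lo,hi); mm=np.zeros_like(m); mm[y0:y1,x0:x1]=m[y0:y1,x0:x1]
        for q in cv2.findContours(mm,0,2)[0]:
            if cv2.contourArea(q)>8:
                r=cv2.minAreaRect(q); print(n,k,cv2.contourArea(q),np.round(r[0],1),cv2.boxPoints(r).round(1).tolist())
E
```

```text
scene orange 11.0 [415.9 242.4] [[413.79998779296875, 237.0], [416.1000061035156, 236.60000610351562], [418.0, 247.8000030517578], [415.70001220703125, 248.1999969482422]]
scene orange 10.5 [409.6 242.8] [[405.8999938964844, 237.6999969482422], [409.5, 236.5], [413.29998779296875, 247.89999389648438], [409.70001220703125, 249.10000610351562]]
scene orange 9.5 [445.6 194.2] [[440.79998779296875, 195.60000610351562], [449.6000061035156, 191.1999969482422], [450.3999938964844, 192.8000030517578], [441.6000061035156, 197.1999969482422]]
scene yellow 72.5 [305.7 220.7] [[300.1000061035156, 214.6999969482422], [309.29998779296875, 213.39999389648438], [311.20001220703125, 226.6999969482422], [302.0, 228.0]]
scene blue 31.0 [298.9 231.6] [[292.29998779296875, 217.39999389648438], [297.6000061035156, 216.10000610351562], [305.3999938964844, 245.8000030517578], [300.20001220703125, 247.1999969482422]]
scene green 618.5 [399.8 226.4] [[377.79998779296875, 222.10000610351562], [401.79998779296875, 204.10000610351562], [421.79998779296875, 230.6999969482422], [397.79998779296875, 248.69999694824
[... 642 characters left out ...]
, [318.1000061035156, 162.0], [304.20001220703125, 163.3000030517578]]
side orange 26.5 [277.8 125.3] [[271.5, 126.5], [279.0, 119.0], [284.0, 124.0], [276.5, 131.5]]
side yellow 176.5 [293.8 257.2] [[282.8999938964844, 255.1999969482422], [300.70001220703125, 248.5], [304.70001220703125, 259.20001220703125], [287.0, 265.8999938964844]]
side blue 38.0 [298.5 265.5] [[288.6000061035156, 268.1000061035156], [306.8999938964844, 259.6000061035156], [308.3999938964844, 262.8999938964844], [290.20001220703125, 271.3999938964844]]
side green 331.5 [263.7 195.3] [[241.89999389648438, 203.3000030517578], [244.89999389648438, 181.6999969482422], [285.5, 187.3000030517578], [282.5, 208.89999389648438]]
```

View pics/a.png

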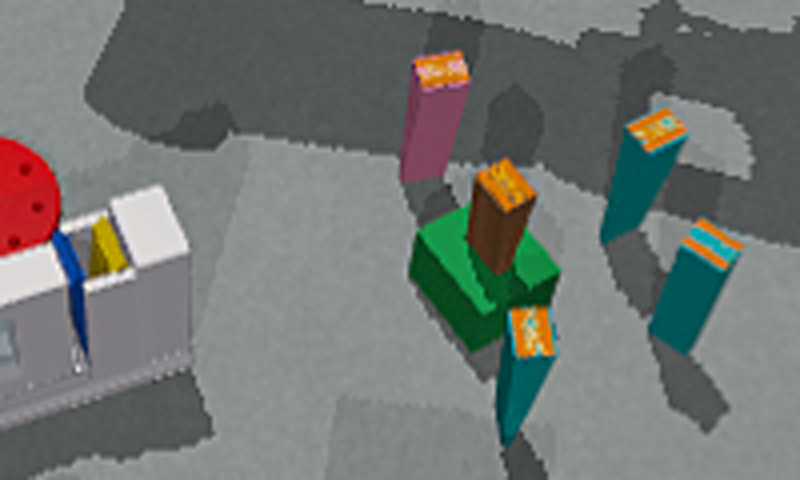

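View pics/b.png

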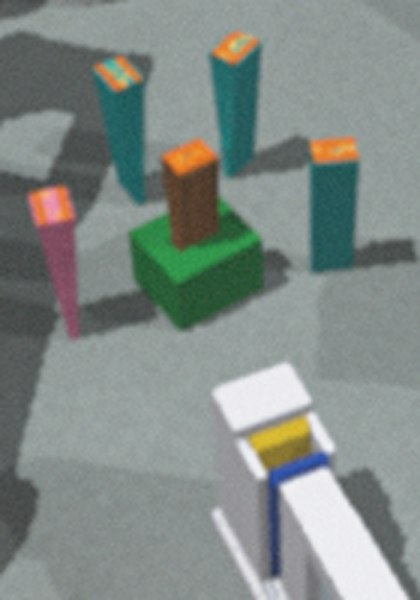

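The crops show the wedge's orange top corners (scene crop (505,158),(536,192),(507,213),(475,180)), the caddy top and the slot end post clearly. The slot is open and empty.

Run:
```python
import pickle; from h import *
np.set_printoptions(suppress=True,precision=1)
d=pickle.load(open("cams0.pkl","rb")); S,T=d["scene"],d["side"]
sc=lambda L:[(x/4+280,y/4+160) for x,y in L]; sd=lambda L:[(x/3+200,y/3+110) for x,y in L]
def show(n,a,b,z):
    A,B=onz(S,a,z),onz(T,b,z)
    print(n,"scene",A[:,:2].tolist() and A[:,:2].round(1).tolist(),"mean",A.mean(0)[:2]); print("   side",B[:,:2].round(1).tolist(),"mean",B.mean(0)[:2]) 
    for Q in (A,B):
        print("   edges",[(round(float(np.hypot(*e)),1),round(float(np.degrees(np.arctan2(e[1],e[0]))),1)) for e in (np.roll(Q,-1,0)-Q)[:,:2]])
    print("   tri",[tri((S,T),(p,q))[0].round(1).tolist() for p,q in zip(a,b)] if len(a)==len(b) else "", tri((S,T),(np.mean(a,0),np.mean(b,0))))
# match order: world corners. scene order left,top,right,bottom ; 
show("wedge",sc([(505,158),(536,192),(507,213),(475,180)]),sd([(163,158),(192,141),(217,157),(190,175)]),123)
show("post",sc([(110,205),(160,185),(188,248),(135,270)]),sd([(237,435),(213,392),(290,364),(313,405)]),130)
show("caddy",sc([(470,203),(560,270),(488,313),(418,236)][0:4]),sd([(131,233),(183,278),(262,240),(215,205)]),50)
show("blue z120",sc([(55,234),(73,287)]),sd([(271,476),(325,455)]),120)
show("keeper z120",sc([(98,217),(128,268)]),sd([(250,438),(305,418)]),120)
h=cv2.cvtColor(S["color"],cv2.COLOR_RGB2HSV)
```

```text
wedge scene [[500.9, 304.1], [527.5, 315.2], [538.3, 294.5], [512.6, 282.5]] mean [519.8 299.1]
   side [[501.4, 298.7], [523.2, 309.4], [535.3, 290.2], [514.6, 278.5]] mean [518.6 294.2]
   edges [(28.8, 22.6), (23.3, -62.3), (28.4, -155.0), (24.5, 118.5)]
   edges [(24.3, 26.2), (22.7, -57.9), (23.8, -150.5), (24.1, 123.1)]
   tri [[501.0, 303.4, 120.6], [524.2, 316.8, 116.8], [536.1, 295.6, 118.5], [513.9, 281.2, 122.5]] (array([518.8, 299.3, 119.5]), [np.float64(1.181236427161846), np.float64(1.1812364271616909)])
post scene [[493.8, 69.9], [485.7, 100.6], [530.9, 108.1], [539.6, 76.0]] mean [512.5  88.7]
   side [[490.2, 61.8], [484.8, 95.2], [532.3, 103.3], [536.7, 70.8]] mean [511.   82.8]
   edges [(31.8, 104.7), (45.8, 9.4), (33.2, -75.0), (46.1, -172.4)]
   edges [(33.8, 99.2), (48.2, 9.7), (32.8, -82.3), (47.3, -169.0)]
   tri [[490.5, 69.2, 122.6], [484.6, 99.9, 126.2], [531.7, 106.7, 128.5], [537.4, 75.7, 125.0]] (array([511. ,  88. , 125.2]), [np.float64(1.580158737304625), np.float64(1.5801587373045047)])
caddy scene [[482.7, 297.9], [540.7, 339.0], [561.6, 287.3], [50
[... 463 characters left out ...]
 z120 scene [[500.9, 36.3], [537.9, 40.5]] mean [519.4  38.4]
   side [[502.8, 36.6], [535.5, 42.4]] mean [519.2  39.5]
   edges [(37.3, 6.5), (37.3, -173.5)]
   edges [(33.2, 10.0), (33.2, -170.0)]
   tri [[502.3, 35.9, 121.7], [536.4, 41.6, 119.3]] (array([519.3,  38.8, 120.3]), [np.float64(0.515683264444003), np.float64(0.5156832644440026)])
keeper z120 scene [[494.1, 62.5], [531.4, 73.3]] mean [512.8  67.9]
   side [[498.4, 65.3], [532.0, 70.6]] mean [515.2  67.9]
   edges [(38.8, 16.1), (38.8, -163.9)]
   edges [(34.1, 9.0), (34.1, -171.0)]
   tri [[497.4, 62.0, 124.8], [531.7, 72.6, 118.9]] (array([514.5,  67.3, 121.6]), [np.float64(0.6277816561073701), np.float64(0.6277816561074059)])
```

```bash
python3 -m jog '[{"tx":-1,"ty":-0.27,"twist":0.7,"hand":60},{"tx":-2,"ty":-0.53,"twist":1.4,"hand":60},{"tx":-3,"ty":-0.8,"twist":2.1,"hand":60},{"tx":-4,"ty":-1.06,"twist":2.8,"hand":60},{"tx":-5,"ty":-1.33,"twist":3.5,"hand":60},{"tx":-5.98,"ty":-1.59,"twist":4.16,"hand":60},{"tx":-5.98,"ty":-1.59,"twist":4.16,"hand":60},{"tx":-5.98,"ty":-1.59,"twist":4.16,"hand":60},{"tx":-5.98,"ty":-1.59,"twist":4.16,"hand":60}]' 30
python3 - <<'E'
from cell import manip, viewer
import cv2,pickle
s=manip.state(); print(s["ee_pos"],s["orientation"],s["joint_velocities"].round(3),s["q"].round(2))
c=viewer.camera("wrist"); cv2.imwrite("pics/w1.png",c["color"][:,:,::-1]); pickle.dump(c,open("w1.pkl","wb")); print(-c["R"].T@c["t"])
E
```

```text
[227.75526281 527.36040877 255.35622335] [ 2.02488646e-01  9.79284164e-01 -8.76870304e-04 -3.23728348e-04] [ 0.001 -0.003 -0.004  0.002 -0.001 -0.001] [ 1.01  0.21  1.54 -0.    1.39 -0.15]
[162.70728261 555.39743998 374.30939999]$[0]: bad value
```

View pics/w1.png

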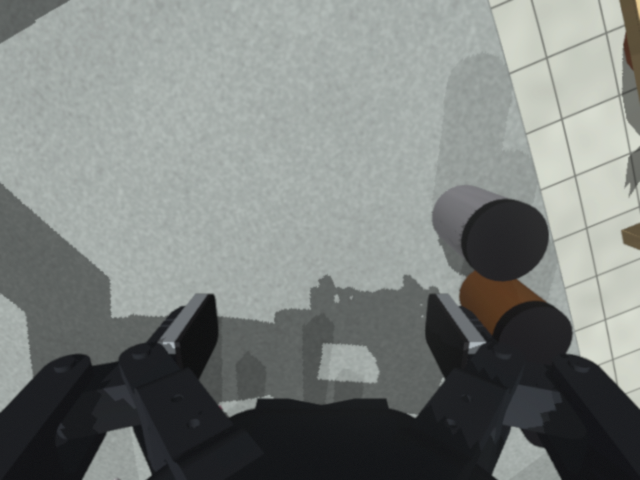

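The move was refused ("bad value"), so this wrist view is from the start pose: the fingers are at the bottom and the jars to the right. I suspect every key has to be given, so I'll include all five.

```bash
python3 -m jog '[{"tx":-1,"ty":-0.27,"tz":0,"twist":0.7,"hand":60},{"tx":-2,"ty":-0.53,"tz":0,"twist":1.4,"hand":60},{"tx":-3,"ty":-0.8,"tz":0,"twist":2.1,"hand":60},{"tx":-4,"ty":-1.06,"tz":0,"twist":2.8,"hand":60},{"tx":-5,"ty":-1.33,"tz":0,"twist":3.5,"hand":60},{"tx":-5.98,"ty":-1.59,"tz":0,"twist":4.16,"hand":60},{"tx":-5.98,"ty":-1.59,"tz":0,"twist":4.16,"hand":60},{"tx":-5.98,"ty":-1.59,"tz":0,"twist":4.16,"hand":60},{"tx":-5.98,"ty":-1.59,"tz":0,"twist":4.16,"hand":60}]' 30
python3 - <<'E'
from cell import manip, viewer
import cv2,pickle
s=manip.state(); print(s["ee_pos"],s["orientation"],s["joint_velocities"].round(3),s["q"].round(2))
c=viewer.camera("wrist"); cv2.imwrite("pics/w2.png",c["color"][:,:,::-1]); pickle.dump(c,open("w2.pkl","wb")); print(-c["R"].T@c["t"])
E
```

```text
clock: 1.32
ee_pos: [518.4, 299.0, 256.1]
orientation: [0.536, 0.844, -0.0, -0.0]
wrist_force: [0.4, 0.5, -0.2]
grip_width: 60.2
gripper_force: 0.0
[518.4132162  298.95261762 256.10531487] [ 5.36148766e-01  8.44123422e-01 -1.85531479e-04 -3.38453584e-04] [ 0.007 -0.005 -0.001 -0.002 -0.001  0.001] [ 0.38  0.26  1.48  0.    1.4  -0.06]
[488.36641342 362.89646977 375.04906653]
```

View pics/w2.png

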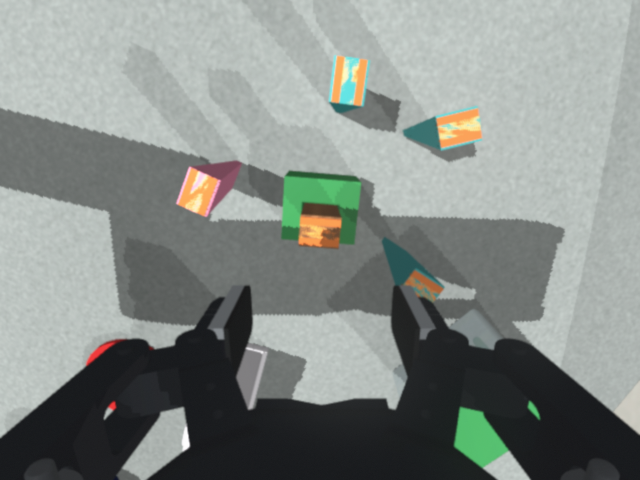

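The wrist view shows the wedge top centred at about (320,230) in the caddy, roughly aligned with the fingers. The pink decoy is at (198,190) and the nearest turquoise one at (422,286), close to the right finger's side.

Run:
```python
import pickle; from h import *
np.set_printoptions(suppress=True,precision=1)
c=pickle.load(open("w2.pkl","rb")); im=c["color"]
h=cv2.cvtColor(im,cv2.COLOR_RGB2HSV)
m=cv2.inRange(h,(3,120,130),(22,255,255)); m[:, :280]=0; m[:,355:]=0; m[:195]=0;m[265:]=0
q=max(cv2.findContours(cv2.morphologyEx(m,3,np.ones((5,5))),0,2)[0],key=cv2.contourArea)
r=cv2.minAreaRect(q);b=cv2.boxPoints(r);print("rect",r,b.tolist())
W=onz(c,b,123);print(W,W.mean(0));e=np.roll(W,-1,0)-W;print([(np.hypot(*x[:2]).round(1),np.degrees(np.arctan2(x[1],x[0])).round(1)) for x in e])
# caddy top mask
g=cv2.inRange(h,(50,80,90),(80,255,255)); g[:150]=0;g[255:]=0;g[:,:270]=0;g[:,375:]=0
q=max(cv2.findContours(g,0,2)[0],key=cv2.contourArea);b=cv2.boxPoints(cv2.minAreaRect(q))
C=onz(c,b,50);print("caddy",b.tolist(),C.mean(0));e=np.roll(C,-1,0)-C;print([(np.hypot(*x[:2]).round(1),np.degrees(np.arctan2(x[1],x[0])).round(1)) for x in e])
s=np.array([518.4,299.0]);a=np.radians(90)
R=2*np.outer([.536,.844],[.536,.844])-np.eye(2)
print("toolx",R[:,0],"tooly",R[:,1],"ang y",np.degrees(np.arctan2(R[1,1],R[0,1])))
for n,p in dict(pink=(198,190),turq=(422,284),t2=(350,80),t3=(460,128),wedge=W.mean(0)[:2]).items():
    P=onz(c,[p],115)[0,:2] if n!="wedge" else np.array(p)
    print(n,P,"tool offs",R.T@(P-s))
```

```text
rect ((319.54827880859375, 230.9207000732422), (41.60578918457031, 31.4742374420166), 4.763641834259033) [[297.5103454589844, 244.87586975097656], [300.1241149902344, 213.51036071777344], [341.5862121582031, 216.9655303955078], [338.9724426269531, 248.33103942871094]]
[[506.5 282.  123. ]
 [498.5 304.6 123. ]
 [526.9 315.1 123. ]
 [535.7 292.7 123. ]] [516.9 298.6 123. ]
[(np.float64(24.0), np.float64(109.5)), (np.float64(30.3), np.float64(20.3)), (np.float64(24.1), np.float64(-68.6)), (np.float64(31.1), np.float64(-159.9))]
caddy [[280.7369384765625, 240.2971954345703], [283.66827392578125, 173.85301208496094], [360.60675048828125, 177.2473602294922], [357.6754150390625, 243.69154357910156]] [517.3 299.3  50. ]
[(np.float64(63.4), np.float64(110.9)), (np.float64(70.1), np.float64(22.6)), (np.float64(63.5), np.float64(-65.7)), (np.float64(73.9), np.float64(-157.5))]
toolx [-0.4  0.9] tooly [0.9 0.4] ang y 25.14400616957607
pink [422.9 286.9] tool offs [ 29.7 -91.5]
turq [610.4 291.6] tool offs [-45.8  80.1]
t2 [491.2 402.4] tool offs [105.1  19.3]
t3 [575.7 407.6] tool offs [73.9 97.9]
wedge [516.9 298.6] tool offs [ 0.3 -1.6]
```

```bash
python3 -m jog '[{"tx":0,"ty":-0.01,"tz":0.7,"twist":0.25,"hand":60},{"tx":0,"ty":-0.01,"tz":1.4,"twist":0.25,"hand":60},{"tx":0,"ty":-0.01,"tz":2.0,"twist":0.25,"hand":60},{"tx":0,"ty":-0.01,"tz":2.32,"twist":0.25,"hand":60},{"tx":0,"ty":-0.01,"tz":2.32,"twist":0.25,"hand":60},{"tx":0,"ty":-0.01,"tz":2.32,"twist":0.25,"hand":60},{"tx":0,"ty":-0.01,"tz":2.32,"twist":0.25,"hand":20},{"tx":0,"ty":-0.01,"tz":2.32,"twist":0.25,"hand":20},{"tx":0,"ty":-0.01,"tz":2.32,"twist":0.25,"hand":20},{"tx":0,"ty":-0.01,"tz":2.32,"twist":0.25,"hand":20},{"tx":0,"ty":-0.01,"tz":2.32,"twist":0.25,"hand":20},{"tx":0,"ty":-0.01,"tz":2.32,"twist":0.25,"hand":20}]' 40
```

```text
clock: 2.88
ee_pos: [520.1, 298.2, 118.7]
orientation: [0.555, 0.832, 0.001, 0.001]
wrist_force: [0.1, 0.5, 6.3]
grip_width: 29.5
gripper_force: 41.6
```

```bash
python3 -m jog '[{"tx":0,"ty":0,"tz":-0.4,"twist":0,"hand":20},{"tx":0,"ty":0,"tz":-1.0,"twist":0,"hand":20},{"tx":0,"ty":0,"tz":-1.7,"twist":0,"hand":20},{"tx":0,"ty":0,"tz":-2.4,"twist":0,"hand":20},{"tx":-0.5,"ty":-0.2,"tz":-2.85,"twist":0.3,"hand":20},{"tx":-1.3,"ty":-0.5,"tz":-2.85,"twist":0.6,"hand":20},{"tx":-2.1,"ty":-0.8,"tz":-2.85,"twist":0.9,"hand":20},{"tx":-3.0,"ty":-1.15,"tz":-2.85,"twist":1.2,"hand":20},{"tx":-3.9,"ty":-1.5,"tz":-2.85,"twist":1.31,"hand":20},{"tx":-4.85,"ty":-1.87,"tz":-2.85,"twist":1.31,"hand":20},{"tx":-4.85,"ty":-1.87,"tz":-2.85,"twist":1.31,"hand":20},{"tx":-4.85,"ty":-1.87,"tz":-2.85,"twist":1.31,"hand":20}]'
python3 - <<'E'
from cell import manip, viewer
import cv2,pickle
s=manip.state(); print(s["ee_pos"],s["orientation"],s["joint_velocities"].round(3),s["q"].round(2))
c=viewer.camera("wrist"); cv2.imwrite("pics/w3.png",c["color"][:,:,::-1]); pickle.dump(c,open("w3.pkl","wb")); print(-c["R"].T@c["t"])
E
```

```text
clock: 4.38
ee_pos: [526.6, -13.9, 287.7]
orientation: [0.647, 0.763, 0.0, -0.001]
wrist_force: [0.8, -0.5, -0.3]
grip_width: 29.0
gripper_force: 40.0
[526.60328315 -13.92717099 287.65050174] [ 6.46921531e-01  7.62556293e-01  4.29197673e-05 -6.57131575e-04] [ 0.035 -0.004 -0.001 -0.001  0.002 -0.003] [-0.19  0.08  1.62  0.    1.44 -0.36]
[515.1760167   55.71121039 406.64508239]
```

View pics/w3.png

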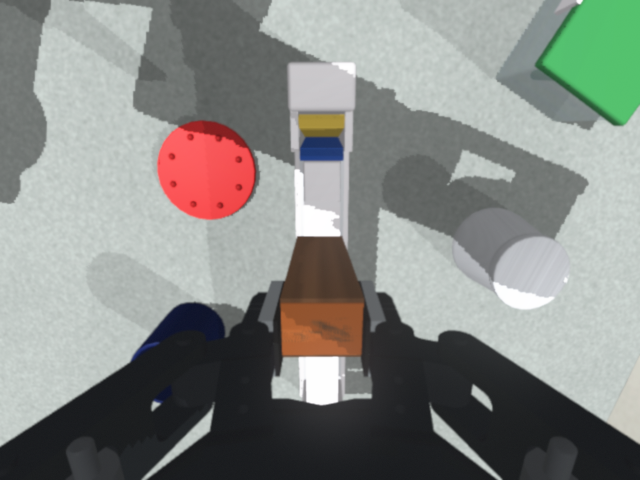

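The wrist view shows the post top at about (322,87), yellow keeper at (321,125), blue edge at (321,150), and the held wedge upright with its thin end at about (320,238) and top at (321,328).

Run:
```python
import pickle; from h import *
np.set_printoptions(suppress=True,precision=1)
c=pickle.load(open("w3.pkl","rb")); im=c["color"]
h=cv2.cvtColor(im,cv2.COLOR_RGB2HSV)
def box(lo,hi,roi):
    m=cv2.inRange(h,lo,hi);k=np.zeros_like(m);y0,y1,x0,x1=roi;k[y0:y1,x0:x1]=m[y0:y1,x0:x1]
    q=max(cv2.findContours(k,0,2)[0],key=cv2.contourArea);r=cv2.minAreaRect(q);return cv2.boxPoints(r)
B=box((105,120,30),(128,255,255),(130,170,290,355));Y=box((18,100,60),(35,255,255),(105,145,290,355))
print("blue px",B.tolist());print("yel px",Y.tolist())
R=2*np.outer([.6469,.7626],[.6469,.7626])-np.eye(2);s=np.array([526.6,-13.9])
print("tool x ang",np.degrees(np.arctan2(R[1,0],R[0,0])))
ft=lambda P:((P[:,:2]-s)@R).round(1).tolist()
print("blue tool@120",ft(onz(c,B,120)),"world",onz(c,B,120)[:,:2].round(1).tolist())
print("yel tool@120",ft(onz(c,Y,120)), "@127",ft(onz(c,Y,127)))
post=[(288,63),(355,63),(355,111),(289,111)];print("post@130",ft(onz(c,post,130)),onz(c,post,130)[:,:2].round(1).tolist())
gray=cv2.cvtColor(im,cv2.COLOR_RGB2GRAY)
print("rows col321", [(r,im[r,321].tolist()) for r in range(106,166,2)])
for r in (85,125,132,145,152): print(r,[ (x,int(gray[r,x])) for x in list(range(282,306,2))+list(range(336,362,2))])
# wedge: thin end and top
we=[(297,237),(342,237)];print("thin end z=178.7",ft(onz(c,we,287.7-6-103)))
wt=[(281,300),(363,299),(363,355),(281,354)];print("top z=293.7",ft(onz(c,wt,293.7)))
```

```text
blue px [[300.0, 138.0], [342.0, 138.0], [342.0, 159.0], [300.0, 159.0]]
yel px [[299.0, 135.0], [299.0, 114.0], [343.0, 114.0], [343.0, 135.0]]
tool x ang 99.383134214094
blue tool@120 [[66.3, -16.8], [66.3, 16.0], [50.1, 16.3], [50.1, -17.1]] world [[499.2, 48.8], [531.6, 54.1], [534.5, 38.2], [501.6, 32.8]]
yel tool@120 [[68.6, -17.5], [84.2, -17.3], [84.2, 16.5], [68.6, 16.8]] @127 [[68.6, -17.1], [83.9, -16.9], [83.9, 16.1], [68.6, 16.4]]
post@130 [[119.0, -24.1], [119.0, 24.1], [85.9, 24.8], [85.9, -24.1]] [[483.5, 99.5], [531.0, 107.4], [537.1, 74.9], [488.8, 66.9]]
rows col321 [(106, [196, 194, 197]), (108, [185, 182, 185]), (110, [156, 154, 157]), (112, [121, 119, 121]), (114, [145, 131, 92]), (116, [162, 140, 61]), (118, [161, 139, 60]), (120, [167, 143, 62]), (122, [167, 144, 62]), (124, [168, 144, 62]), (126, [169, 145, 63]), (128, [151, 130, 57]), (130, [122, 105, 46]), (132, [114, 99, 43]), (134, [113, 98, 43]), (136, [90, 83, 60]), (138, [33, 51, 94]), (140, [30, 50, 95]), (142, [31, 50, 95]), (144, [30, 50, 95]), (146, [32, 51, 97]), (148, [35, 61, 119]), (150, [34, 5
[... 1089 characters left out ...]
00), (284, 101), (286, 101), (288, 100), (290, 131), (292, 195), (294, 196), (296, 196), (298, 173), (300, 105), (302, 54), (304, 47), (336, 50), (338, 51), (340, 54), (342, 94), (344, 148), (346, 195), (348, 195), (350, 194), (352, 162), (354, 119), (356, 122), (358, 118), (360, 116)]
152 [(282, 102), (284, 103), (286, 103), (288, 101), (290, 106), (292, 119), (294, 137), (296, 165), (298, 159), (300, 82), (302, 56), (304, 55), (336, 58), (338, 58), (340, 58), (342, 81), (344, 180), (346, 197), (348, 184), (350, 138), (352, 126), (354, 122), (356, 122), (358, 124), (360, 122)]
thin end z=178.7 [[3.0, -16.4], [3.0, 13.7]]
top z=293.7 [[14.1, -14.2], [14.4, 14.6], [-8.4, 15.4], [-8.0, -14.9]]
```

Run:
```python
import pickle; from h import *
c=pickle.load(open("w3.pkl","rb")); im=c["color"].astype(int); h=cv2.cvtColor(c["color"],cv2.COLOR_RGB2HSV)
m=(cv2.inRange(h,(3,90,20),(22,255,255))>0)
for r in list(range(233,246,2))+[260,280,295,300,310,330,345,352,356]:
    x=np.where(m[r,260:385])[0]+260; print(r,(x.min(),x.max(),(x.min()+x.max())/2) if len(x) else None)
print([(r,im[r,318].tolist()) for r in range(234,242)],[(r,im[r,318].tolist()) for r in list(range(294,303))+list(range(350,362,2))])
```

```text
233 None
235 None
237 None
239 (np.int64(298), np.int64(329), np.float64(313.5))
241 (np.int64(297), np.int64(331), np.float64(314.0))
243 (np.int64(297), np.int64(326), np.float64(311.5))
245 (np.int64(296), np.int64(329), np.float64(312.5))
260 (np.int64(292), np.int64(347), np.float64(319.5))
280 (np.int64(286), np.int64(355), np.float64(320.5))
295 (np.int64(281), np.int64(361), np.float64(321.0))
300 (np.int64(280), np.int64(363), np.float64(321.5))
310 (np.int64(280), np.int64(363), np.float64(321.5))
330 (np.int64(280), np.int64(362), np.float64(321.0))
345 (np.int64(281), np.int64(362), np.float64(321.5))
352 (np.int64(281), np.int64(361), np.float64(321.0))
356 None
[(234, [254, 254, 254]), (235, [249, 248, 249]), (236, [180, 171, 169]), (237, [100, 84, 75]), (238, [85, 66, 55]), (239, [87, 67, 55]), (240, [87, 67, 55]), (241, [88, 67, 55])] [(294, [82, 60, 46]), (295, [82, 60, 46]), (296, [82, 60, 46]), (297, [84, 62, 47]), (298, [91, 66, 50]), (299, [99, 71, 53]), (300, [102, 73, 54]), (301, [103, 73, 53]), (302, [110, 72, 49]), (350, [176, 102, 62]), (352, [176, 103, 63]), (354, [160, 100, 65]), (356, [172, 151, 143]), (358, [254, 253, 253]), (360, [254, 254, 254])]
```

```bash
python3 -m jog '[{"tx":0.5,"ty":0.01,"tz":0,"twist":0,"hand":20},{"tx":1.0,"ty":0.01,"tz":0,"twist":0,"hand":20},{"tx":1.1,"ty":0.01,"tz":0,"twist":0,"hand":20},{"tx":1.1,"ty":0.01,"tz":0,"twist":0,"hand":20},{"tx":1.1,"ty":0.01,"tz":0.4,"twist":0,"hand":20},{"tx":1.1,"ty":0.01,"tz":0.75,"twist":0,"hand":20},{"tx":1.1,"ty":0.01,"tz":0.75,"twist":0,"hand":20},{"tx":1.1,"ty":0.01,"tz":0.75,"twist":0,"hand":20}]'
python3 - <<'E'
from cell import manip, viewer
import cv2,pickle,numpy as np
d={n:viewer.camera(n) for n in ("scene","side","wrist")}; pickle.dump(d,open("d4.pkl","wb"))
a=cv2.resize(d["side"]["color"][180:320,240:360],None,fx=4,fy=4,interpolation=2)
b=cv2.resize(d["scene"]["color"][150:262,270:340],None,fx=5,fy=5,interpolation=2)
b=b[:560,:320]
cv2.imwrite("pics/ab4.png",np.hstack([a,b])[:,:,::-1])
E
```

```text
clock: 5.42
ee_pos: [517.3, 50.7, 243.9]
orientation: [0.647, 0.763, 0.0, 0.001]
wrist_force: [0.1, -0.6, -0.0]
grip_width: 29.4
gripper_force: 40.0
```

View pics/ab4.png

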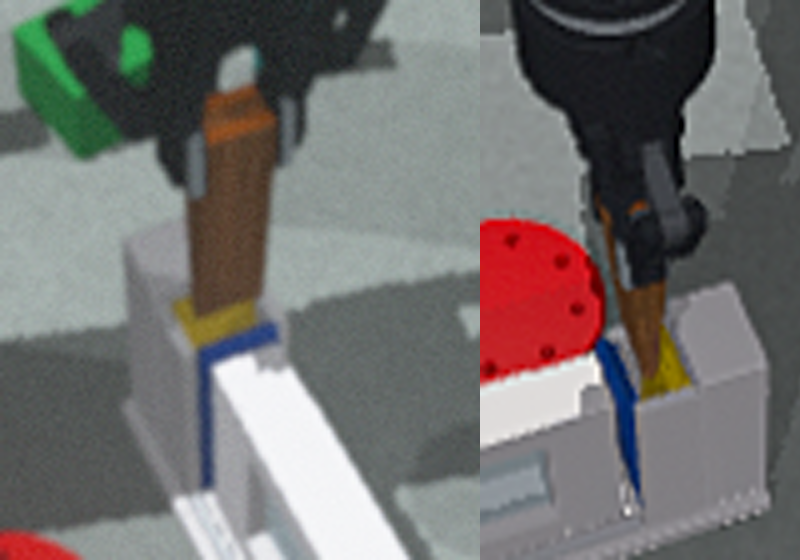

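The side view (left) shows the wedge upright, with its thin end at crop (193–255,~302), ahead of the yellow keeper and beyond the blue edge. The scene view (right) shows the thin end just over the slot, next to the yellow. I'll check the numbers.

Run:
```python
import pickle; from h import *
np.set_printoptions(suppress=True,precision=1)
d=pickle.load(open("d4.pkl","rb"));S,T=d["scene"],d["side"]
u=np.radians(9.38);o=np.array([517.3,50.7]);F=np.array([[np.cos(u),np.sin(u)],[-np.sin(u),np.cos(u)]])
fr=lambda P:((P[:,:2]-o)@F.T).round(1).tolist()
sd=lambda L:[(x/4+240,y/4+180) for x,y in L]; sc=lambda L:[((x-480)/5+270,y/5+150) for x,y in L]
z=243.9-110.7
print("frame-ish axes about TCP (x,y)")
print("side thin -y edge",fr(onz(T,sd([(192,313),(256,297)]),z)))
print("side blue far/near",fr(onz(T,sd([(200,349),(276,323)]),120)),fr(onz(T,sd([(215,360),(278,338)]),120)))
print("side yellow front bottom",fr(onz(T,sd([(172,302)]),120)),fr(onz(T,sd([(175,300),(250,285)]),127)))
print("scene thin +x edge",fr(onz(S,sc([(638,370),(657,380)]),z)))
print("scene blue",fr(onz(S,sc([(600,342),(612,340),(628,402),(640,400)]),120)))
print("scene yellow",fr(onz(S,sc([(640,397),(693,388),(668,330)]),120)))
print("scene post",fr(onz(S,sc([(732,284),(768,360),(695,378)]),130)))
c=d["wrist"];im=c["color"].astype(int)
print("wrist col 321",[(r,im[r,318].tolist()) for r in range(196,262,3)])
print(fr(onz(c,[(321,r) for r in range(196,262,6)],120)))
print("thin@z, rows 236.5",fr(onz(c,[(297,236.5),(342,236.5)],z)))
```

```text
frame-ish axes about TCP (x,y)
side thin -y edge [[-15.1, 0.6], [12.4, -3.1]]
side blue far/near [[-15.9, -8.6], [18.5, -9.9]] [[-12.6, -16.4], [15.9, -17.3]]
side yellow front bottom [[-16.4, 18.7]] [[-16.9, 14.2], [14.9, 8.0]]
scene thin +x edge [[9.7, -1.8], [17.7, 4.5]]
scene blue [[-18.6, -10.9], [-17.7, -5.4], [16.3, -9.4], [17.2, -3.9]]
scene yellow [[15.7, -3.4], [19.6, 20.7], [-13.9, 20.6]]
scene post [[-21.2, 54.7], [23.3, 55.7], [20.8, 21.5]]
wrist col 321 [(196, [201, 199, 202]), (199, [202, 200, 203]), (202, [202, 200, 203]), (205, [199, 197, 200]), (208, [171, 164, 154]), (211, [166, 144, 65]), (214, [166, 143, 65]), (217, [149, 129, 59]), (220, [137, 118, 54]), (223, [109, 101, 80]), (226, [36, 54, 99]), (229, [37, 55, 100]), (232, [36, 54, 99]), (235, [53, 56, 87]), (238, [83, 61, 46]), (241, [85, 62, 47]), (244, [86, 63, 47]), (247, [86, 62, 46]), (250, [85, 62, 47]), (253, [85, 63, 47]), (256, [84, 62, 47]), (259, [84, 63, 47])]
[[0.4, 27.9], [0.4, 23.7], [0.4, 19.5], [0.4, 15.2], [0.4, 10.9], [0.4, 6.5], [0.4, 2.1], [0.4, -2.4], [0.4, -6.9], [0.4, -11.5], [0.4, -16.1]]
thin@z, rows 236.5 [[-15.9, 2.6], [14.6, 2.6]]
```

```bash
python3 -m jog '[{"tx":0,"ty":0,"tz":0.1,"twist":0,"hand":20},{"tx":0,"ty":0,"tz":0.2,"twist":0,"hand":20},{"tx":0,"ty":0,"tz":0.3,"twist":0,"hand":20},{"tx":0,"ty":0,"tz":0.4,"twist":0,"hand":20},{"tx":0,"ty":0,"tz":0.4,"twist":0,"hand":20}]'; python3 -m jog '[{"tx":0,"ty":0,"tz":0.1,"twist":0,"hand":20},{"tx":0,"ty":0,"tz":0.2,"twist":0,"hand":20},{"tx":0,"ty":0,"tz":0.3,"twist":0,"hand":20},{"tx":0,"ty":0,"tz":0.35,"twist":0,"hand":20},{"tx":0,"ty":0,"tz":0.35,"twist":0,"hand":20}]'
```

```text
clock: 6.2
ee_pos: [516.2, 51.2, 218.2]
orientation: [0.647, 0.763, -0.001, -0.001]
wrist_force: [0.2, 1.2, -0.7]
grip_width: 29.4
gripper_force: 40.0
clock: 6.82
ee_pos: [516.5, 51.2, 197.7]
orientation: [0.647, 0.763, -0.0, -0.0]
wrist_force: [0.2, -0.3, 1.0]
grip_width: 29.3
gripper_force: 40.0
```

```bash
for i in 1; do python3 -m jog '[{"tx":0,"ty":0,"tz":0.04,"twist":0,"hand":20},{"tx":0,"ty":0,"tz":0.08,"twist":0,"hand":20},{"tx":0,"ty":0,"tz":0.12,"twist":0,"hand":20},{"tx":0,"ty":0,"tz":0.12,"twist":0,"hand":20}]'; done | grep -E "pos|wrist"; python3 -m jog '[{"tx":0,"ty":0,"tz":0.04,"twist":0,"hand":20},{"tx":0,"ty":0,"tz":0.08,"twist":0,"hand":20},{"tx":0,"ty":0,"tz":0.08,"twist":0,"hand":20}]' | grep -E "pos|wrist"
```

```text
ee_pos: [516.5, 51.1, 190.6]
wrist_force: [-1.0, 0.8, -0.0]
ee_pos: [516.5, 51.2, 185.8]
wrist_force: [0.3, 0.6, -0.2]
```

```bash
python3 -m jog '[{"tx":0,"ty":0,"tz":0.04,"twist":0,"hand":20},{"tx":0,"ty":0,"tz":0.08,"twist":0,"hand":20},{"tx":0,"ty":0,"tz":0.08,"twist":0,"hand":20}]' | grep -E "pos|wrist"; python3 -m jog '[{"tx":0,"ty":0,"tz":0.04,"twist":0,"hand":20},{"tx":0,"ty":0,"tz":0.08,"twist":0,"hand":20},{"tx":0,"ty":0,"tz":0.08,"twist":0,"hand":20}]' | grep -E "pos|wrist"
```

```text
ee_pos: [516.5, 51.1, 181.0]
wrist_force: [-0.2, 0.4, 0.1]
ee_pos: [516.8, 51.0, 176.3]
wrist_force: [1.2, -1.0, -1.2]
```

```bash
python3 -m jog '[{"tx":0,"ty":0,"tz":0.04,"twist":0,"hand":20},{"tx":0,"ty":0,"tz":0.06,"twist":0,"hand":20},{"tx":0,"ty":0,"tz":0.06,"twist":0,"hand":20}]' | grep -E "pos|wrist"
```

```text
ee_pos: [517.4, 50.8, 173.6]
wrist_force: [0.1, -2.1, 5.0]
```

```bash
python3 -m jog '[{"tx":-0.01,"ty":0,"tz":0.02,"twist":0,"hand":20},{"tx":-0.01,"ty":0,"tz":0.02,"twist":0,"hand":20},{"tx":-0.01,"ty":0,"tz":0.02,"twist":0,"hand":20}]' | grep -E "pos|wrist"; python3 -m jog '[{"tx":-0.01,"ty":0,"tz":0,"twist":0,"hand":32},{"tx":-0.01,"ty":0,"tz":0,"twist":0,"hand":40},{"tx":-0.01,"ty":0,"tz":0,"twist":0,"hand":50},{"tx":-0.01,"ty":0,"tz":0,"twist":0,"hand":55},{"tx":-0.01,"ty":0,"tz":0,"twist":0,"hand":55}]'
```

```text
ee_pos: [517.3, 50.6, 172.0]
wrist_force: [1.8, -1.8, 4.2]
clock: 9.82
ee_pos: [516.8, 50.0, 171.6]
orientation: [0.647, 0.763, -0.0, -0.0]
wrist_force: [-0.4, 0.4, 0.7]
grip_width: 55.0
gripper_force: 0.0
```

```bash
python3 -m jog '[{"tx":0,"ty":0,"tz":-0.3,"twist":0,"hand":55},{"tx":0,"ty":0,"tz":-0.8,"twist":0,"hand":55},{"tx":0,"ty":0,"tz":-1.3,"twist":0,"hand":55},{"tx":0,"ty":0,"tz":-1.5,"twist":0,"hand":40},{"tx":0,"ty":0,"tz":-1.5,"twist":0,"hand":20},{"tx":0,"ty":0,"tz":-1.5,"twist":0,"hand":0},{"tx":0,"ty":0,"tz":-1.5,"twist":0,"hand":0},{"tx":0,"ty":0,"tz":-1.5,"twist":0,"hand":0},{"tx":0,"ty":0,"tz":-1.5,"twist":0,"hand":0}]' 30
python3 - <<'E'
from cell import manip, viewer
import cv2,pickle,numpy as np
d={n:viewer.camera(n) for n in ("scene","side","wrist")}; pickle.dump(d,open("d5.pkl","wb"))
a=cv2.resize(d["side"]["color"][180:300,250:350],None,fx=3,fy=3,interpolation=2)
b=cv2.resize(d["scene"]["color"][170:250,270:340],None,fx=3,fy=3,interpolation=2)
w=cv2.resize(d["wrist"]["color"],(480,360))
b=np.vstack([b,np.zeros((120,210,3),np.uint8)])[:,:]
o=np.hstack([a,w]); cv2.imwrite("pics/ab5.png",np.vstack([o,np.pad(b,((0,0),(0,570),(0,0)))[:240]])[:,:,::-1])
E
```

```text
clock: 10.95
ee_pos: [516.7, 50.0, 261.2]
orientation: [0.647, 0.763, -0.0, -0.0]
wrist_force: [0.0, -0.5, 0.1]
grip_width: -0.2
gripper_force: 0.0
```

View pics/ab5.png

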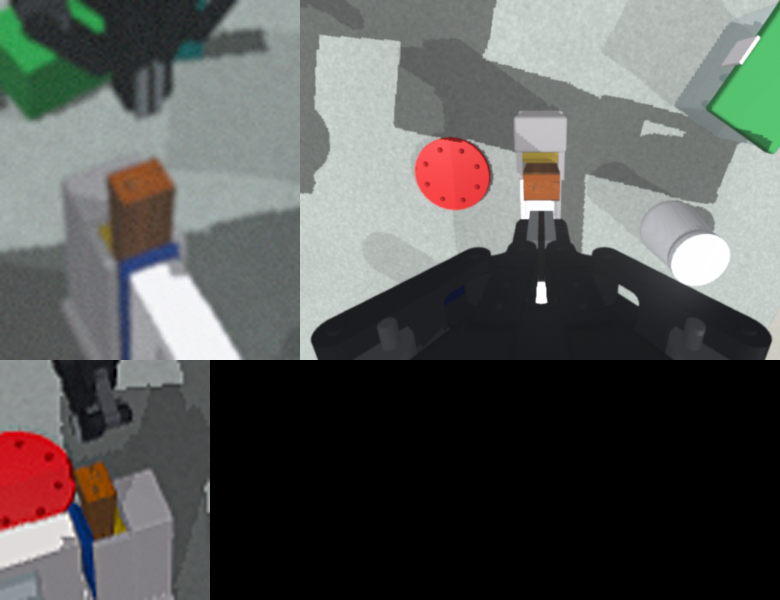

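All three views show the wedge standing on its own in the slot: side crop top at (140,180), wrist top at (541,187), scene top at (95,482). The fingers are closed above it. Now I'll locate its top.

Run:
```python
import pickle; from h import *
np.set_printoptions(suppress=True,precision=1)
d=pickle.load(open("d5.pkl","rb"));S,T,W=d["scene"],d["side"],d["wrist"]
h=cv2.cvtColor(W["color"],cv2.COLOR_RGB2HSV); m=cv2.inRange(h,(3,140,130),(22,255,255)); m[:200]=0;m[280:]=0;m[:,:280]=0;m[:,360:]=0
q=max(cv2.findContours(m,0,2)[0],key=cv2.contourArea);b=cv2.boxPoints(cv2.minAreaRect(q));pw=b.mean(0);print(b.tolist())
ps=(140/3+250,181/3+180);pc=(95/3+270,122/3+170)
print(tri((W,T),(pw,ps)),tri((W,S),(pw,pc)),tri((W,T,S),(pw,ps,pc)))
for z in (172,177,182):
    P=onz(W,b,z);e=np.roll(P,-1,0)-P;print(z,P.mean(0),np.hypot(e[:,0],e[:,1]),np.degrees(np.arctan2(e[:,1],e[:,0])))
```

```text
[[298.0, 232.0], [345.0, 232.0], [345.0, 265.0], [298.0, 265.0]]
(array([517.3,  51.2, 172.2]), [np.float64(0.6068540801222888), np.float64(0.6068540801223467)]) (array([517.2,  52.7, 172.9]), [np.float64(1.265306542796061), np.float64(1.2653065427960712)]) (array([517.4,  52.3, 171.9]), [np.float64(1.2074950620091165), np.float64(0.9609826627685926), np.float64(1.57261319662626)])
172 [516.7  51.1 172. ] [28.7 21.5 29.5 21.5] [   9.4  -79.5 -170.6   98.4]
177 [516.4  52.8 177. ] [28.  21.  28.8 21. ] [   9.4  -79.5 -170.6   98.4]
182 [516.2  54.4 182. ] [27.3 20.5 28.1 20.5] [   9.4  -79.5 -170.6   98.4]
```

```bash
python3 -m jog '[{"tx":0.02,"ty":0,"tz":0.3,"twist":0,"hand":0},{"tx":0.02,"ty":0,"tz":0.6,"twist":0,"hand":0},{"tx":0.02,"ty":0,"tz":0.8,"twist":0,"hand":0},{"tx":0.02,"ty":0,"tz":0.9,"twist":0,"hand":0},{"tx":0.02,"ty":0,"tz":0.9,"twist":0,"hand":0}]'| grep -E "pos|wrist"; python3 -m jog '[{"tx":0,"ty":0,"tz":0.04,"twist":0,"hand":0},{"tx":0,"ty":0,"tz":0.07,"twist":0,"hand":0},{"tx":0,"ty":0,"tz":0.07,"twist":0,"hand":0}]'| grep -E "pos|wrist"; python3 -m jog '[{"tx":0,"ty":0,"tz":0.03,"twist":0,"hand":0},{"tx":0,"ty":0,"tz":0.06,"twist":0,"hand":0},{"tx":0,"ty":0,"tz":0.06,"twist":0,"hand":0}]'| grep -E "pos|wrist"
```

```text
ee_pos: [516.4, 51.1, 207.0]
wrist_force: [-1.1, 0.1, 0.2]
ee_pos: [516.8, 51.1, 203.6]
wrist_force: [0.6, 0.2, 0.2]
ee_pos: [516.5, 51.2, 199.6]
wrist_force: [0.6, -0.7, 0.3]
```

```bash
python3 -m jog '[{"tx":0,"ty":0,"tz":0.03,"twist":0,"hand":0},{"tx":0,"ty":0,"tz":0.05,"twist":0,"hand":0},{"tx":0,"ty":0,"tz":0.05,"twist":0,"hand":0}]'| grep -E "pos|wrist"; python3 -m jog '[{"tx":0,"ty":0,"tz":0.03,"twist":0,"hand":0},{"tx":0,"ty":0,"tz":0.05,"twist":0,"hand":0},{"tx":0,"ty":0,"tz":0.05,"twist":0,"hand":0}]'| grep -E "pos|wrist"
```

```text
ee_pos: [517.2, 51.1, 197.4]
wrist_force: [-0.3, 0.9, 3.7]
ee_pos: [517.2, 50.8, 194.1]
wrist_force: [0.3, -1.8, 3.9]
```

```bash
python3 -m jog '[{"tx":0,"ty":0,"tz":0.03,"twist":0,"hand":0},{"tx":0,"ty":0,"tz":0.05,"twist":0,"hand":0},{"tx":0,"ty":0,"tz":0.05,"twist":0,"hand":0}]'| grep -E "pos|wrist"; python3 -m jog '[{"tx":0,"ty":0,"tz":0.03,"twist":0,"hand":0},{"tx":0,"ty":0,"tz":0.04,"twist":0,"hand":0},{"tx":0,"ty":0,"tz":0.04,"twist":0,"hand":0}]'| grep -E "pos|wrist"
```

```text
ee_pos: [517.3, 50.6, 191.3]
wrist_force: [1.3, -1.3, 4.9]
ee_pos: [517.4, 50.5, 189.1]
wrist_force: [0.6, -2.5, 5.8]
```

```bash
python3 -m jog '[{"tx":0,"ty":0,"tz":0.015,"twist":0,"hand":0},{"tx":0,"ty":0,"tz":0.03,"twist":0,"hand":0},{"tx":0,"ty":0,"tz":0.03,"twist":0,"hand":0}]'| grep -E "pos|wrist"
```

```text
ee_pos: [517.6, 50.4, 187.5]
wrist_force: [0.7, -2.2, 6.0]
```

```bash
python3 -m jog '[{"tx":0,"ty":0,"tz":0.015,"twist":0,"hand":0},{"tx":0,"ty":0,"tz":0.03,"twist":0,"hand":0},{"tx":0,"ty":0,"tz":0.03,"twist":0,"hand":0}]'| grep -E "pos|wrist"
```

```text
ee_pos: [517.7, 50.3, 185.8]
wrist_force: [0.7, -3.0, 6.4]
```

```bash
python3 -m jog '[{"tx":0,"ty":0,"tz":0.015,"twist":0,"hand":0},{"tx":0,"ty":0,"tz":0.03,"twist":0,"hand":0},{"tx":0,"ty":0,"tz":0.03,"twist":0,"hand":0}]'| grep -E "pos|wrist"
```

```text
ee_pos: [517.8, 50.2, 184.1]
wrist_force: [0.5, -3.3, 6.2]
```

```bash
python3 -m jog '[{"tx":0,"ty":0,"tz":0.015,"twist":0,"hand":0},{"tx":0,"ty":0,"tz":0.03,"twist":0,"hand":0},{"tx":0,"ty":0,"tz":0.03,"twist":0,"hand":0}]'| grep -E "pos|wrist"
```

```text
ee_pos: [517.9, 50.1, 182.5]
wrist_force: [0.2, -3.6, 7.7]
```

```bash
python3 -m jog '[{"tx":0,"ty":0,"tz":0.015,"twist":0,"hand":0},{"tx":0,"ty":0,"tz":0.03,"twist":0,"hand":0},{"tx":0,"ty":0,"tz":0.03,"twist":0,"hand":0}]'| grep -E "pos|wrist"
```

```text
ee_pos: [518.1, 50.0, 180.8]
wrist_force: [1.2, -3.5, 7.4]
```

```bash
python3 -m jog '[{"tx":-0.01,"ty":0,"tz":0.015,"twist":0,"hand":0},{"tx":-0.01,"ty":0,"tz":0.03,"twist":0,"hand":0},{"tx":-0.01,"ty":0,"tz":0.03,"twist":0,"hand":0}]'| grep -E "pos|wrist"
```

```text
ee_pos: [518.0, 49.8, 178.9]
wrist_force: [0.5, -3.3, 7.8]
```

```bash
python3 -m jog '[{"tx":-0.01,"ty":0,"tz":0.015,"twist":0,"hand":0},{"tx":-0.01,"ty":0,"tz":0.03,"twist":0,"hand":0},{"tx":-0.01,"ty":0,"tz":0.03,"twist":0,"hand":0}]'| grep -E "pos|wrist"
```

```text
ee_pos: [518.0, 49.6, 176.8]
wrist_force: [0.2, -2.0, 6.3]
```

```bash
python3 -m jog '[{"tx":0,"ty":0,"tz":0.015,"twist":0,"hand":0},{"tx":0,"ty":0,"tz":0.03,"twist":0,"hand":0},{"tx":0,"ty":0,"tz":0.03,"twist":0,"hand":0}]'| grep -E "pos|wrist"
```

```text
ee_pos: [518.1, 49.5, 175.2]
wrist_force: [0.3, -1.5, 7.6]
```

```bash
python3 -m jog '[{"tx":0,"ty":0,"tz":0.015,"twist":0,"hand":0},{"tx":0,"ty":0,"tz":0.03,"twist":0,"hand":0},{"tx":0,"ty":0,"tz":0.03,"twist":0,"hand":0}]'| grep -E "pos|wrist"
```

```text
ee_pos: [518.2, 49.4, 173.5]
wrist_force: [1.2, -2.9, 7.6]
```

```bash
python3 -m jog '[{"tx":0,"ty":0,"tz":0.015,"twist":0,"hand":0},{"tx":0,"ty":0,"tz":0.03,"twist":0,"hand":0},{"tx":0,"ty":0,"tz":0.03,"twist":0,"hand":0}]'| grep -E "pos|wrist"
```

```text
ee_pos: [518.3, 49.4, 173.3]
wrist_force: [-4.4, -2.1, 15.8]
```

```bash
python3 -m jog '[{"tx":0,"ty":0,"tz":0.01,"twist":0,"hand":0},{"tx":0,"ty":0,"tz":0.02,"twist":0,"hand":0},{"tx":0,"ty":0,"tz":0.02,"twist":0,"hand":0}]'| grep -E "pos|wrist"
```

```text
ee_pos: [518.5, 49.4, 173.2]
wrist_force: [-5.1, -2.4, 20.9]
```

The wedge has stopped: TCP z held at 173.3 → 173.2 while the force rose from 7.6 to 20.9 N. I'll back off now and check.

```bash
python3 -m jog '[{"tx":0,"ty":0,"tz":-0.1,"twist":0,"hand":0},{"tx":0,"ty":0,"tz":-0.5,"twist":0,"hand":0},{"tx":0,"ty":0,"tz":-1.2,"twist":0,"hand":0},{"tx":0,"ty":0,"tz":-1.8,"twist":0,"hand":0},{"tx":0,"ty":0,"tz":-1.8,"twist":0,"hand":0},{"tx":0,"ty":0,"tz":-1.8,"twist":0,"hand":0}]'
python3 - <<'E'
from cell import manip, viewer
from h import *
import pickle
np.set_printoptions(suppress=True,precision=1)
d={n:viewer.camera(n) for n in ("scene","side","wrist")}
a=cv2.resize(d["side"]["color"][180:300,250:350],None,fx=3,fy=3,interpolation=2)
w=cv2.resize(d["wrist"]["color"],(480,360)); cv2.imwrite("pics/f.png",np.hstack([a,w])[:,:,::-1])
W=d["wrist"];h=cv2.cvtColor(W["color"],cv2.COLOR_RGB2HSV); m=cv2.inRange(h,(3,140,130),(22,255,255)); m[:180]=0;m[280:]=0;m[:,:280]=0;m[:,360:]=0
b=cv2.boxPoints(cv2.minAreaRect(max(cv2.findContours(m,0,2)[0],key=cv2.contourArea)))
P=onz(W,b,148);print(P.mean(0)); e=np.roll(P,-1,0)-P; print(np.hypot(e[:,0],e[:,1]))
# blue edge shift in side view, before/after (pixels)
T0=pickle.load(open("d5.pkl","rb"))["side"]
for T in (T0,d["side"]):
    hh=cv2.cvtColor(T["color"],cv2.COLOR_RGB2HSV);mm=cv2.inRange(hh,(108,150,60),(125,255,255));mm[:240]=0;mm[300:]=0;mm[:,:280]=0;mm[:,315:]=0
    p=np.argwhere(mm)[:,::-1].mean(0); print(p,onz(T,[p],110))
E
```

```text
clock: 18.85
ee_pos: [515.9, 50.2, 275.6]
orientation: [0.647, 0.763, -0.001, -0.001]
wrist_force: [-0.7, 0.2, 0.0]
grip_width: -0.1
gripper_force: 0.0
[518.1  49.7 148. ]
[27.8 21.  28.5 21. ]
[298.2 266.7] [[518.4  44.  110. ]]
[297.6 270.4] [[515.4  36.9 110. ]]
```

View pics/f.png

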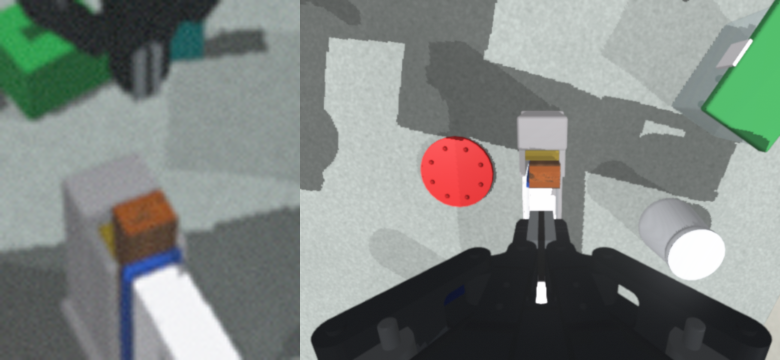

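The final view shows the wedge standing jammed in the slot (side crop top at (147,215)). The blue edge has moved towards -y, the fingers are clear and the other objects haven't moved. Handing in.

```bash
python3 -c "
from cell import manip
print(manip.finish_job())"
```

```text
the job is handed in; nothing more can be done
None
```

The wedge is in the slot and was tapped down about 25 mm until it stopped at about 21 N. That travel matches the panel closing about 4 mm, so it should be held fully shut. The job is handed in, but no verdict came back.

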